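# Cap the open optical port with its sprung dust cap

### The arm

A 7-joint arm with a two-finger parallel gripper is mounted at the origin on the work surface. World frame = base frame: x ahead of the robot, y to its left, z up, the work surface at z = 0. Lengths are in m, angles in rad, forces in N, time in s.
With the tool pointing down it reaches from about 0.4 to 0.85 m from the base axis. Payload 6.9 kg.
Tool frame: the origin (TCP) lies at the very end of the fingers, on their centre line; the grasp point (between the pads) lies 19 mm behind it; z points along the fingers, y is the line along which they close (so a half turn about z gives the same grasp; the last joint's range is limited). The gripper opens to 85 mm and grips with 20 to 120 N. Pads are 22 mm wide; open, the fingers measure 114 mm over their backs; the gripper's body (76 mm by 85 mm) begins 54 mm behind the grasp point. The pads swing forward as they close: fully open they stand 13 mm farther back than shut.
Start: joints at [1.421, 0.507, -0.238, 1.5, 0.126, 1.149, -0.155], TCP at [0.158, -0.605, 0.231] pointing down, gripper open.
Joint ranges: [-3.08, 3.08], [-0.24, 2.05], [-1.43, 1.35], [0, 2.5], [-1.52, 4.66], [0.17, 1.96], [-2.89, 2.89]. Speed limits (rad/s): [2.39, 2.39, 3.14, 3.14, 3.14, 3.14, 3.14].

### API

Orientations are given as a unit quaternion [x, y, z, w].
In Python, from plant import observe, camera, job_done gives the robot as it stands.
- The arm moves only by the tool step_arm, never from a script. Its argument "steps" is one flat list of numbers, 7 for each row, row after row: the turn, a rotation vector about the tool's x, y, z normalised to -1 to 1, where 1 is 90 degrees, then the shift along the tool's x, y, z normalised to -1 to 1, where 1 is 0.25 m, then the opening, from 0 (shut) to 1 (fully open). In form: [wx, wy, wz, x, y, z, hand, wx, wy, wz, x, y, z, hand, ...]. A call has 1 to 20 rows; each row is the pose to reach, as a shift and turn from the pose commanded when the call began, along the tool's axes at that moment; what a row does not reach only later rows make up. A row lasts 1/10 s, in which the tool goes at most 50 mm and 8.59 degrees, less where a joint would pass 70% of its speed; a pose out of reach is approached as far as the arm can. A call with a number of a shift or a turn outside -1 to 1 is refused whole. A call with a gripper value outside its range is refused whole. The fingers move at their own pace and stop on an object; "force" is the grip in N (left out, the last holds). Time passes only in rows, so rows that repeat a pose let the fingers close. It gives the time, the measured TCP pose, the force, the opening and the grip force at its end, in the units of the state.
- observe(): the state, without advancing time (a new reading comes with each control period).
- camera(name): name is "side" or "top" or "wrist"; returns a dict with "pixels" (480x640x3 uint8, blue, green, red), "depth" (480x640 float32, m along the optical axis (not along the pixel's ray), 0 where there is no reading), "vfov" (degrees; the focal length in pixels is half the picture's height over the tangent of half this angle, whatever the lens; pixels are square), "cx", "cy" (the principal point, pixels), "k1" (the pictures are not rectified: a ray, as slopes to the right and down, at radius r is drawn at 1 + k1 r^2 times it, then the intrinsics apply), "R" (3x3) and "t" (3): a world point X has camera coordinates R X + t; the wrist camera has in their place "T_tool_cam" (4x4, takes a point from camera to tool coordinates, whose origin is the TCP and whose axes are the flange's). Camera axes: x right, y down, z forward; pixel columns grow to the right and rows downward; lengths in m; the calibration is good to about 2 mm. A picture is of the moment at which its call begins: read the wrist's pose just before it.
- job_done(): hands the job in; it is judged then, once.
The state is a dict: "time": time; "joints": joint angles; "qd": joint speeds; "effort": joint torques, N m; "ee_pos": TCP position; "tool_rot": TCP orientation; "ft_force": force on the tool from outside, world axes, zero at the start; "moment": the same for the moment, N m; "gripper_width": opening from 0.0 (shut) to 1.0 (fully open); "finger_force": force on a finger pad.
Only numpy, scipy, OpenCV 4.12 (cv2) and the standard library are available. Lean on these libraries where they do the work, as an engineer would, in place of code of your own. Each camera call takes 0.05 s, during which the arm holds its last target. There are 200 camera calls.

### The job

The detector head on the lab bench has been left with its lens open. Take the large white dust cap with the blue tabs by squeezing its two tabs together, lower it into the port on top of the head until its flange lies flat on the rim, then let go so that the tabs spring apart and the cap locks under the rim.

Things in the scene. Friction and masses are not known exactly. Their poses are not given: they have to be found in the camera images.
- cap_grip (a point): On the axis of the loose, upright cap, between its two blue tabs (30 mm tall, 22 wide), 20 mm above the top of its white flange, 51 mm above its underside. Flange 92 mm across, 4 thick; black plug below 60 across, 27 deep, nose tapering to 44 over the lowest 12. Tabs face along y; squeeze along y, fingertips just above the flange. About 100 g. The small grey cap, mouse and rack are not needed.
- port_rim (a point): Centre of the port's mouth, level with the top of its aluminium rim, 82 mm above the bench; z up. Fixed silver head 156 x 136 x 50 mm; collar 104 mm across and 32 deep, mouth 66 across. The lip is 5 mm thick; below it the bore is 90 mm wide, so the teeth spring out under it. Any cap yaw fits. Cap home: flange on the rim, cap_grip 24 mm above this point.
- cap_left (a joint): Travel (m) of the blue tab on the cap's +y side: 0 sprung fully out, 0.011 squeezed home against its stop (about 5 N). Over both tabs' outer faces: 52 mm at rest, 30 mm squeezed; the cap can be carried by them. The tab's grey latch tooth, its top 10.5 mm below the flange's underside, reaches 40 mm from the axis at rest (too wide for the mouth), 29 mm squeezed.
- cap_right (a joint): Travel (m) of the blue tab on the cap's -y side, a mirror image of the left one: 0 sprung fully out, 0.011 squeezed home.

How it is judged:
On the way:
1. the cap is held up off the bench with both tabs squeezed in (height (world z) of cap_grip above 0.08 m and value of joint each of cap_left, cap_right above 0.007 m), for 0.2 s.
At the end, for the whole second after the job is handed in: The large cap sits in the port, within 10 mm of its centre, its flange flat on the rim (within 3 mm in height and 4.5 degrees), and both tabs have sprung out to within 4 mm of their rest position, so that the teeth are under the lip (horizontal distance between cap_grip and port_rim below 0.01 m and z of cap_grip in the frame of port_rim between 0.021 and 0.027 m and angle between cap_grip's own z axis and vertical below 0.08 rad and value of joint each of cap_left, cap_right below 0.004 m); the robot touches nothing.
It also fails if it takes over 40 s, if anything falls off the work surface, if the arm or the gripper's body presses on something with over 40 N, if the wrist force passes 120 N, or if a joint passes its speed limit or range.

## Working session

There is one attempt and no reset: what is moved stays moved. The work goes in short steps, Python scripts to look and compute and a tool call to move; the robot and the scene stay as the last step left them, time stands still between calls to the robot, and variables do not carry over. Pictures are saved under pics/ and viewed, at most 10 in all, crops included, and the job is handed in when it is done.

Besides the shell and the picture viewer there is one more tool, called as name(argument=value, ...), one argument or row to a line, values as JSON. step_arm: Moves the arm, as the interface text tells. Its arguments: {"type":"object","properties":{"steps":{"type":"array","items":{"type":"number","minimum":-1,"maximum":1}},"force":{"type":"number"}},"required":["steps"]}

```bash
mkdir -p pics; cat > h.py <<'E'
import numpy as np, cv2
from plant import observe, camera, job_done
from scipy.spatial.transform import Rotation as Ro
def cloud(c, st=None):
    f=240/np.tan(np.radians(c["vfov"])/2)
    K=np.array([[f,0,c["cx"]],[0,f,c["cy"]],[0,0,1.]])
    u,v=np.meshgrid(np.arange(640.),np.arange(480.))
    p=cv2.undistortPoints(np.stack([u,v],-1).reshape(-1,1,2),K,np.array([c["k1"],0,0,0,0.])).reshape(480,640,2)
    r=np.dstack([p,np.ones((480,640))])
    P=r*c["depth"][...,None]
    if "R" in c: W=(P-c["t"])@np.array(c["R"])
    else:
        T=np.array(c["T_tool_cam"]); R=Ro.from_quat(st["tool_rot"]).as_matrix()
        W=(P@T[:3,:3].T+T[:3,3])@R.T+st["ee_pos"]
    W[c["depth"]<=0]=np.nan
    return W
E
python3 - <<'E'
from h import *
s=observe(); print(s)
a=camera("top"); b=camera("side")
np.savez("a.npz",top=cloud(a),side=cloud(b),tp=a["pixels"],sp=b["pixels"])
cv2.imwrite("pics/top.png",a["pixels"]); cv2.imwrite("pics/side.png",b["pixels"])
E
```

```text
{'time': 0.0, 'joints': array([ 1.42050767,  0.50830611, -0.23751404,  1.50114179,  0.12576084,
        1.14889774, -0.15477176]), 'qd': array([-0.00033444,  0.00075109, -0.00095393,  0.00052564, -0.0010862 ,
       -0.00105888, -0.00072968]), 'effort': array([ 7.14482758e-04, -6.20598435e+01, -2.18668498e+00, -2.49652863e+01,
        1.26011821e-02,  1.18837995e-02,  7.55006937e-06]), 'ee_pos': array([ 0.15790242, -0.60420416,  0.23044593]), 'tool_rot': array([ 9.91828316e-01,  1.27576720e-01, -1.60350457e-04, -8.64244765e-04]), 'ft_force': array([-0.09874545,  0.45976063,  0.08475959]), 'moment': array([ 0.0200202 ,  0.00178948, -0.08000879]), 'finger_force': 0.0, 'gripper_width': 1.0019994695578842}
```

View pics/top.png

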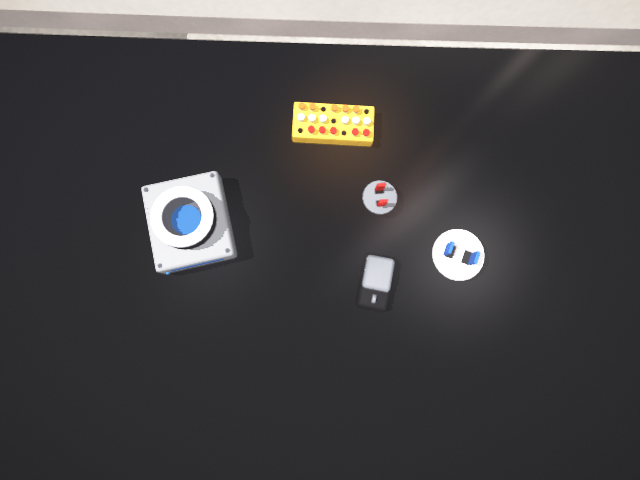

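View pics/side.png

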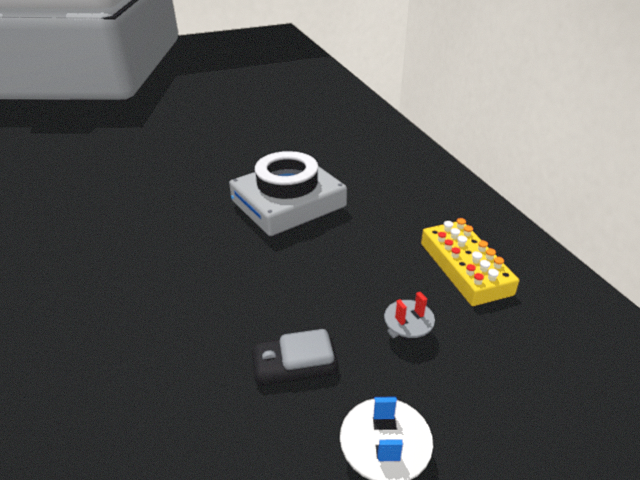

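The top view shows the cap at (458,255), its blue tabs at (449,249) and (474,258), and the port rim centred near (185,217). The side view shows both standing upright, with the cap at (386,440) and the port at (287,170).

```bash
python3 - <<'E'
from h import *
d=np.load("a.npz")
for n,p in (("top","tp"),("side","sp")):
    W=d[n]; I=d[p].astype(int); B,G,R=I[...,0],I[...,1],I[...,2]
    u,v=np.meshgrid(np.arange(640),np.arange(480))
    cc,pc=((458,255),(185,217)) if n=="top" else ((386,440),(287,172))
    near=lambda c,r:(np.hypot(u-c[0],v-c[1])<r)
    blue=(B>R+70)&near(cc,55)
    N,L,S,C=cv2.connectedComponentsWithStats(blue.astype(np.uint8))
    for i in range(1,N):
        if S[i,4]>15:
            q=W[L==i]; q=q[np.isfinite(q[:,0])]; q=q[q[:,2]>np.nanmax(q[:,2])-.01]
            print(n,"tab",C[i],S[i,4],np.median(q,0),q.max(0))
    for nm,c,z0,z1 in (("flange",cc,.022,.038),("rim",pc,.074,.09)):
        m=near(c,60)&(W[...,2]>z0)&(W[...,2]<z1)&(I.min(2)>110)
        q=W[m]; 
        (x,y),r=cv2.minEnclosingCircle(q[:,:2].astype(np.float32))
        h=cv2.convexHull((q[:,:2]*1000).astype(np.float32)); e=cv2.fitEllipse(h)
        print(n,nm,len(q),x,y,r,"ell",e,"z",np.median(q[:,2]))
E
```

```text
top tab [448.81818182 248.03409091] 88 [ 0.5379622  -0.23244032  0.05948134] [ 0.54748368 -0.2273635   0.06201411]
top tab [473.72477064 257.7706422 ] 109 [ 0.52192554 -0.2755052   0.05872876] [ 0.53203769 -0.2702528   0.06186362]
top flange 1763 0.5303836464881897 -0.254941463470459 0.04630497843027115 ell ((530.7687377929688, -254.740966796875), (90.59919738769531, 91.72200012207031), 21.329998016357422) z 0.029619069574986577
top rim 1860 0.5782869458198547 0.22082208096981049 0.05254364758729935 ell ((578.1802368164062, 221.0660400390625), (102.52423858642578, 104.27552795410156), 167.7223663330078) z 0.08089990355098443
side tab [384.4924406  407.33045356] 463 [ 0.53816377 -0.23543868  0.06011805] [ 0.54930529 -0.22909332  0.06352815]
side tab [389.61277445 449.55289421] 501 [ 0.52214712 -0.27861467  0.06052395] [ 0.53263227 -0.27244037  0.06325282]
side flange 4782 0.5312879681587219 -0.2563176155090332 0.0465649776160717 ell ((530.9828491210938, -255.80886840820312), (90.8174057006836, 91.64618682861328), 119.04644012451172) z 0.03139632475224015
side rim 1130 0.5772141218185425 0.2193838506937027 0.05341533198952675 ell ((577.5223388671875, 219.59364318847656), (103.8198013305664, 105.39404296875), 173.5962371826172) z 0.08254164592271648
```

step_arm(
  steps=[0,0,0.39,1,-0.54,0,1,0,0,0.39,1,-0.54,0,1,0,0,0.39,1,-0.54,0,1,0,0,0.39,1,-0.54,0,1,0,0,0.39,1,-0.54,0,1,0,0,0.39,1,-0.54,0,1,0,0,0.39,1,-0.54,0,1,0,0,0.39,1,-0.54,0,1],
)

```text
time: 0.9
ee_pos: [0.3662, -0.4102, 0.231]
tool_rot: [0.984, -0.176, -0.0, -0.0]
ft_force: [-0.3, -0.2, 0.3]
gripper_width: 1.002
finger_force: 0.0
```

```bash
cat > go.py <<'E'
from h import *
import sys
# target xyz, yaw of tool y (deg)
def rel(P,yaw):
    s=observe(); R=Ro.from_quat(s["tool_rot"]); M=R.as_matrix()
    best=None
    for k in (0,180):
        a=np.radians(yaw+k); y=np.array([np.cos(a),np.sin(a),0]); z=np.array([0,0,-1.]); x=np.cross(y,z)
        T=Ro.from_matrix(np.stack([x,y,z],1)); rv=(R.inv()*T).as_rotvec()
        if best is None or np.linalg.norm(rv)<np.linalg.norm(best): best=rv
    print("t",s["time"],"q",s["joints"].round(2),"pos",s["ee_pos"].round(4),"F",s["ft_force"].round(1),"w",round(s["gripper_width"],3),s["finger_force"])
    print("turn",(best/(np.pi/2)).round(4),"shift",(M.T@(np.array(P)-s["ee_pos"])/.25).round(4))
if __name__=="__main__": a=[float(v) for v in sys.argv[1:]]; rel(a[:3],a[3])
E
python3 go.py .5308 -.2552 .2 69.6
```

```text
t 0.9 q [ 0.89  0.39 -0.14  1.7   0.06  1.06 -1.19] pos [ 0.3662 -0.4102  0.231 ] F [-0.3 -0.2  0.3] w 1.002 0.0
turn [-0.      0.0004  0.001 ] shift [ 0.4023 -0.8097  0.1239]
```

step_arm(
  steps=[0,0,0,0.402,-0.81,0.124,1,0,0,0,0.402,-0.81,0.124,1,0,0,0,0.402,-0.81,0.124,1,0,0,0,0.402,-0.81,0.124,1,0,0,0,0.402,-0.81,0.124,1,0,0,0,0.402,-0.81,0.124,1,0,0,0,0.402,-0.81,0.124,1],
)

```text
time: 1.6
ee_pos: [0.5299, -0.2576, 0.1997]
tool_rot: [0.984, -0.178, -0.001, 0.0]
ft_force: [-0.1, -0.6, -0.4]
gripper_width: 1.004
finger_force: 0.0
```

```bash
python3 go.py .5308 -.2552 .12 69.6; python3 - <<'E'
from h import *
s=observe(); c=camera("wrist"); W=cloud(c,s); cv2.imwrite("pics/w1.png",c["pixels"]); np.savez("w1.npz",W=W,I=c["pixels"])
I=c["pixels"].astype(int)
blue=((I[...,0]>I[...,2]+70)&(W[...,2]>.035)&(W[...,2]<.07)).astype(np.uint8)
N,L,S,C=cv2.connectedComponentsWithStats(blue)
for i in range(1,N):
    if S[i,4]>100:
        q=W[L==i]; q=q[q[:,2]>.052]; print("tab",S[i,4],C[i],np.median(q,0),q.min(0),q.max(0),cv2.minAreaRect((q[:,:2]*1000).astype(np.float32)))
m=(W[...,2]>.025)&(W[...,2]<.036)&(I.min(2)>110); q=W[m]
print(len(q),cv2.fitEllipse(cv2.convexHull((q[:,:2]*1000).astype(np.float32))),np.median(q[:,2]))
E
```

```text
t 1.6 q [ 0.52  0.48 -0.17  1.65  0.09  1.03 -1.61] pos [ 0.5299 -0.2576  0.1997] F [-0.1 -0.6 -0.4] w 1.004 0.0
turn [ 0.0007  0.0008 -0.0012] shift [ 0.0004 -0.0104  0.3189]
tab 190 [292.92105263 222.83684211] [ 0.54011241 -0.23472992  0.06043934] [ 0.52924077 -0.23935207  0.05253707] [ 0.54972965 -0.2293317   0.06238048] ((539.5969848632812, -234.27938842773438), (4.771600723266602, 21.092998504638672), 71.13275146484375)
tab 205 [343.56097561 221.64390244] [ 0.52561669 -0.27708159  0.06041544] [ 0.51434243 -0.28247326  0.0520083 ] [ 0.53470659 -0.27220688  0.06218938] ((524.4395751953125, -276.68609619140625), (5.3273749351501465, 20.886415481567383), 70.75196075439453)
11586 ((614.48779296875, -161.64230346679688), (253.8568115234375, 359.0436706542969), 114.07643127441406) 0.030780342138150812
```

View pics/w1.png

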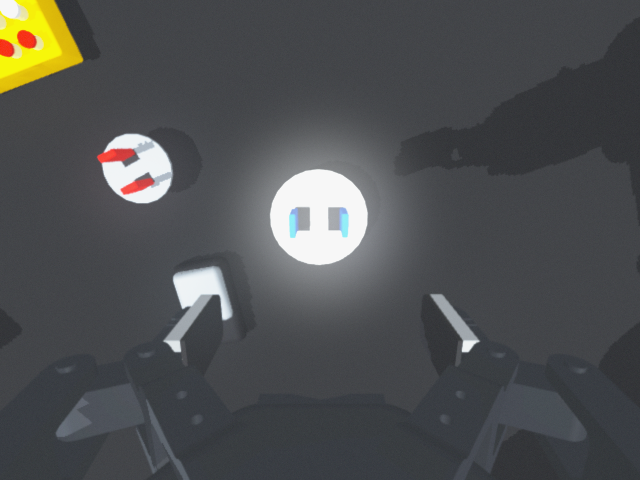

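The wrist view shows the cap centred at (318,217), its tabs at (293,223) and (344,222) lined up with the fingers' closing line. No obstacle is near.

```bash
python3 go.py .5315 -.2555 .035 70
```

```text
t 1.65 q [ 0.52  0.48 -0.17  1.65  0.09  1.03 -1.61] pos [ 0.5294 -0.2584  0.2   ] F [ 0.4 -0.5  0.3] w 0.995 0.0
turn [ 0.0009  0.0006 -0.0067] shift [ 0.0045 -0.0149  0.6599]
```

step_arm(
  steps=[0,0,-0.007,0.0045,-0.015,0.3,1,0,0,-0.007,0.0045,-0.015,0.5,1,0,0,-0.007,0.0045,-0.015,0.58,1,0,0,-0.007,0.0045,-0.015,0.63,1,0,0,-0.007,0.0045,-0.015,0.66,1,0,0,-0.007,0.0045,-0.015,0.66,1,0,0,-0.007,0.0045,-0.015,0.66,1],
  force=30,
)

```text
time: 2.35
ee_pos: [0.5342, -0.2541, 0.0373]
tool_rot: [0.985, -0.172, 0.002, 0.001]
ft_force: [0.7, 0.0, -0.3]
gripper_width: 1.003
finger_force: 0.0
```

```bash
python3 go.py .5315 -.2555 .035 70
```

```text
t 2.35 q [ 0.49  0.67 -0.15  1.82  0.15  0.66 -1.65] pos [ 0.5342 -0.2541  0.0373] F [ 0.7  0.  -0.3] w 1.003 0.0
turn [ 0.0003 -0.0021  0.0016] shift [-0.0082  0.0089  0.0093]
```

step_arm(
  steps=[0,0,0,-0.008,0.007,0.008,1,0,0,0,-0.008,0.007,0.008,1,0,0,0,-0.008,0.007,0.008,0.6,0,0,0,-0.008,0.007,0.008,0.4,0,0,0,-0.008,0.007,0.008,0.2,0,0,0,-0.008,0.007,0.008,0,0,0,0,-0.008,0.007,0.008,0,0,0,0,-0.008,0.007,0.008,0,0,0,0,-0.008,0.007,0.008,0,0,0,0,-0.008,0.007,0.008,0],
  force=30,
)

```text
time: 3.35
ee_pos: [0.5311, -0.2542, 0.0344]
tool_rot: [0.985, -0.172, 0.001, 0.0]
ft_force: [-1.5, 0.1, 9.9]
gripper_width: 0.318
finger_force: 29.6
```

```bash
python3 go.py .5315 -.2555 .175 70
```

```text
t 3.35 q [ 0.5   0.67 -0.15  1.83  0.15  0.66 -1.65] pos [ 0.5311 -0.2542  0.0344] F [-1.5  0.1  9.9] w 0.318 29.601699113845825
turn [ 0.0001 -0.0009  0.002 ] shift [ 0.004   0.0044 -0.5624]
```

step_arm(
  steps=[0,0,0,0,0,-0.05,0,0,0,0,0,0,-0.2,0,0,0,0,0,0,-0.4,0,0,0,0,0,0,-0.56,0,0,0,0,0,0,-0.56,0,0,0,0,0,0,-0.56,0],
)

```text
time: 3.95
ee_pos: [0.5309, -0.2541, 0.1745]
tool_rot: [0.985, -0.172, 0.001, 0.0]
ft_force: [-0.1, -0.1, -2.2]
gripper_width: 0.317
finger_force: 30.9
```

```bash
python3 go.py .5777 -.03 .175 115; python3 - <<'E'
from h import *
s=observe(); c=camera("side"); cv2.imwrite("pics/s2.png",c["pixels"])
E
```

```text
t 3.95 q [ 0.52  0.5  -0.18  1.68  0.1   0.97 -1.61] pos [ 0.5309 -0.2541  0.1745] F [-0.1 -0.1 -2.2] w 0.317 30.901848077774048
turn [ 0.0006 -0.0012 -0.498 ] shift [-0.1277 -0.9068 -0.0023]
```

View pics/s2.png

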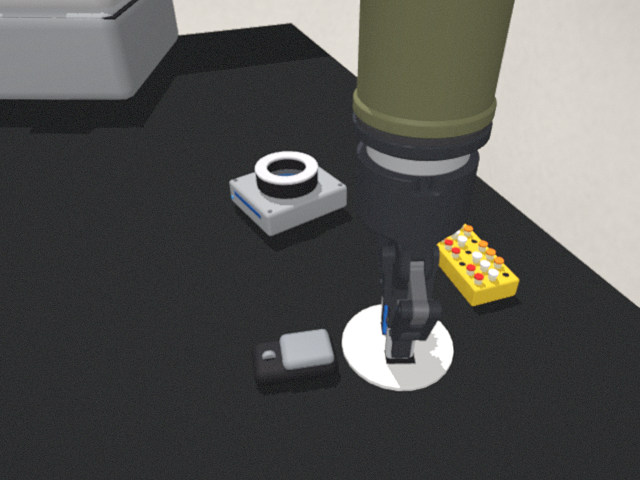

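The side view shows the cap held level by its tabs, with the flange at (398,345). The path to the port at (287,172) is clear.

step_arm(
  steps=[0,0,-0.1,-0.026,-0.18,0,0,0,0,-0.2,-0.05,-0.36,0,0,0,0,-0.3,-0.077,-0.54,0,0,0,0,-0.4,-0.1,-0.72,0,0,0,0,-0.498,-0.128,-0.907,0,0,0,0,-0.498,-0.128,-0.907,0,0,0,0,-0.498,-0.128,-0.907,0,0,0,0,-0.498,-0.128,-0.907,0,0],
)

```text
time: 4.8
ee_pos: [0.5765, -0.0313, 0.1719]
tool_rot: [0.977, 0.215, -0.001, 0.0]
ft_force: [0.1, -0.6, 0.3]
gripper_width: 0.316
finger_force: 30.9
```

```bash
python3 go.py .5777 .2202 .175 115
```

```text
t 4.8 q [ 0.27  0.5  -0.4   1.71  0.23  0.98 -1.35] pos [ 0.5765 -0.0313  0.1719] F [ 0.1 -0.6  0.3] w 0.316 30.88808834552765
turn [-0.0003  0.0018 -0.0018] shift [ 0.4269 -0.9109 -0.0129]
```

step_arm(
  steps=[0,0,0,0.085,-0.18,-0.013,0,0,0,0,0.17,-0.36,-0.013,0,0,0,0,0.255,-0.54,-0.013,0,0,0,0,0.34,-0.72,-0.013,0,0,0,0,0.427,-0.911,-0.013,0,0,0,0,0.427,-0.911,-0.013,0,0,0,0,0.427,-0.911,-0.013,0,0,0,0,0.427,-0.911,-0.013,0,0,0,0,0.427,-0.911,-0.013,0],
)

```text
time: 5.7
ee_pos: [0.5785, 0.2187, 0.1762]
tool_rot: [0.977, 0.214, -0.0, 0.001]
ft_force: [0.5, -0.8, -1.2]
gripper_width: 0.317
finger_force: 30.9
```

```bash
python3 go.py .5777 .2202 .14 115; python3 - <<'E'
from h import *
s=observe(); c=camera("wrist"); W=cloud(c,s); cv2.imwrite("pics/w2.png",c["pixels"])
I=c["pixels"].astype(int)
def fl(W,I,z0,z1,x0,t):
    m=(W[...,2]>z0)&(W[...,2]<z1)&(np.hypot(W[...,0]-x0[0],W[...,1]-x0[1])<.07)&(I.min(2)>100); q=W[m]
    P=cv2.convexHull((q[:,:2]*1000).astype(np.float32))
    A=np.c_[q[:,:2]-q[:,:2].mean(0),np.ones(len(q))]; k=np.linalg.lstsq(A,q[:,2],rcond=None)[0]
    print(t,len(q),cv2.minEnclosingCircle(P),cv2.fitEllipse(P)[:2],"plane",k.round(4))
tp=s["ee_pos"]
fl(W,I,tp[2]-.02,tp[2]+.006,tp,"w flange")
fl(W,I,.074,.09,(.578,.22),"w rim")
for n in ("side",):
    c=camera(n); W=cloud(c); I=c["pixels"].astype(int)
    fl(W,I,tp[2]-.02,tp[2]+.006,tp,n+" flange"); fl(W,I,.074,.09,(.578,.22),n+" rim")
E
```

```text
t 5.7 q [-0.15  0.56 -0.41  1.6   0.25  1.04 -1.77] pos [0.5785 0.2187 0.1762] F [ 0.5 -0.8 -1.2] w 0.317 30.889955163002014
turn [ 0.0009  0.0006 -0.0026] shift [-1.000e-04 -7.000e-03  1.449e-01]
w flange 18620 ((578.8350219726562, 219.789306640625), 46.46823501586914) ((579.1091918945312, 219.93353271484375), (91.64063262939453, 92.2646484375)) plane [-0.0029 -0.0016  0.1722]
w rim 3119 ((591.142822265625, 226.49557495117188), 50.17277526855469) ((580.0325317382812, 220.9844512939453), (100.4551773071289, 103.3428955078125)) plane [-0.0074 -0.0018  0.0814]
side flange 987 ((578.4406127929688, 219.5376434326172), 47.47878646850586) ((578.2055053710938, 219.5521697998047), (92.64353942871094, 94.4540023803711)) plane [0.0052 0.0176 0.1731]
side rim 1140 ((578.3092651367188, 220.13543701171875), 54.50663757324219) ((577.7176513671875, 220.12303161621094), (103.6806411743164, 107.62130737304688)) plane [0.0019 0.0086 0.0822]
```

View pics/w2.png

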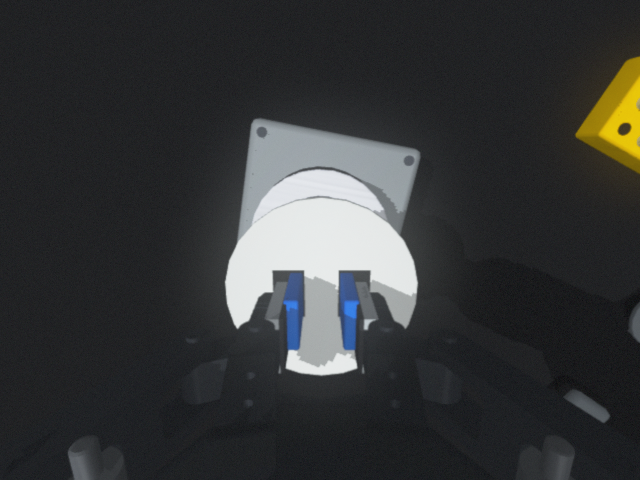

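The wrist view shows the flange centred at (321,286), level, with the rim behind it at (318,215). The side and wrist fits put the cap within 1 mm of the port axis, so I can lower it.

step_arm(
  steps=[0,0,0,0.0015,-0.0035,0.08,0,0,0,0,0.0015,-0.0035,0.16,0,0,0,0,0.0015,-0.0035,0.2,0,0,0,0,0.0015,-0.0035,0.22,0,0,0,0,0.0015,-0.0035,0.24,0,0,0,0,0.0015,-0.0035,0.26,0,0,0,0,0.0015,-0.0035,0.28,0,0,0,0,0.0015,-0.0035,0.28,0],
)

```text
time: 6.6
ee_pos: [0.5776, 0.2225, 0.1061]
tool_rot: [0.976, 0.216, -0.0, 0.0]
ft_force: [1.1, -0.1, -1.1]
gripper_width: 0.315
finger_force: 30.9
```

```bash
python3 go.py .5785 .2195 .0897 115
```

```text
t 6.6 q [-0.17  0.63 -0.39  1.68  0.29  0.89 -1.81] pos [0.5776 0.2225 0.1061] F [ 1.1 -0.1 -1.1] w 0.315 30.892417430877686
turn [-0.      0.0004  0.0001] shift [-0.0019  0.0125  0.0657]
```

step_arm(
  steps=[0,0,0,-0.002,0.011,0,0,0,0,0,-0.002,0.011,0,0,0,0,0,-0.002,0.011,0.02,0,0,0,0,-0.002,0.011,0.04,0,0,0,0,-0.002,0.011,0.055,0,0,0,0,-0.002,0.011,0.063,0,0,0,0,-0.002,0.011,0.063,0,0,0,0,-0.002,0.011,0.063,0],
)

```text
time: 7.4
ee_pos: [0.5786, 0.22, 0.0908]
tool_rot: [0.976, 0.216, 0.0, -0.0]
ft_force: [-0.6, 0.1, -1.1]
gripper_width: 0.313
finger_force: 30.9
```

```bash
python3 go.py .5785 .2195 .0897 115
```

```text
t 7.4 q [-0.17  0.65 -0.38  1.69  0.3   0.86 -1.81] pos [0.5786 0.22   0.0908] F [-0.6  0.1 -1.1] w 0.313 30.892515778541565
turn [-0.0001 -0.      0.0001] shift [-0.0012  0.0018  0.0044]
```

step_arm(
  steps=[0,0,0,0,0,0.004,0,0,0,0,0,0,0.008,0,0,0,0,0,0,0.008,0,0,0,0,0,0,0.008,0],
)

```text
time: 7.8
ee_pos: [0.5787, 0.2201, 0.0896]
tool_rot: [0.976, 0.216, 0.0, -0.0]
ft_force: [-1.6, -0.4, 6.2]
gripper_width: 0.31
finger_force: 32.2
```

step_arm(
  steps=[0,0,0,0,0,0.004,0,0,0,0,0,0,0.004,0,0,0,0,0,0,0.004,0.5,0,0,0,0,0,0.004,0.8,0,0,0,0,0,0.004,1,0,0,0,0,0,0.004,1,0,0,0,0,0,0.004,1,0,0,0,0,0,0,1,0,0,0,0,0,-0.1,1,0,0,0,0,0,-0.25,1,0,0,0,0,0,-0.4,1,0,0,0,0,0,-0.48,1,0,0,0,0,0,-0.48,1,0,0,0,0,0,-0.48,1],
)

```text
time: 9.2
ee_pos: [0.5785, 0.2198, 0.2088]
tool_rot: [0.976, 0.216, 0.0, 0.0]
ft_force: [-0.1, -0.7, -0.6]
gripper_width: 0.999
finger_force: 0.0
```

```bash
python3 go.py .5785 .2195 .2 115; python3 - <<'E'
from h import *
s=observe(); c=camera("wrist"); cw=cloud(c,s); cv2.imwrite("pics/w3.png",c["pixels"])
d=camera("side"); cv2.imwrite("pics/s3.png",cv2.resize(d["pixels"][100:260,190:400],(787,600)))
for n,W,I in(("w",cw,c["pixels"].astype(int)),("s",cloud(d),d["pixels"].astype(int))):
    ok=(np.hypot(W[...,0]-.578,W[...,1]-.22)<.06)
    q=W[ok&(W[...,2]>.08)&(W[...,2]<.095)&(I.min(2)>110)]
    A=np.c_[q[:,:2]-q[:,:2].mean(0),np.ones(len(q))]; print(n,"flange",np.linalg.lstsq(A,q[:,2],rcond=None)[0].round(4),cv2.fitEllipse(cv2.convexHull((q[:,:2]*1000).astype(np.float32))))
    b=(ok&(I[...,0]>I[...,2]+60)&(W[...,2]>.105)).astype(np.uint8)
    N,L,S,C=cv2.connectedComponentsWithStats(b)
    for i in range(1,N):
        if S[i,4]>20: print(n,"tab",C[i].round(),S[i,4],np.median(W[L==i],0).round(4))
E
```

```text
t 9.2 q [-0.15  0.53 -0.42  1.55  0.23  1.11 -1.75] pos [0.5785 0.2198 0.2088] F [-0.1 -0.7 -0.6] w 0.999 0.0
turn [ 0.0001 -0.0003 -0.    ] shift [-0.0004  0.0012  0.0352]
w flange [-0.0045  0.0026  0.0848] ((578.8847045898438, 220.8019256591797), (102.73115539550781, 103.47770690917969), 35.684600830078125)
w tab [290. 239.] 262 [0.5708 0.2423 0.1154]
w tab [351. 238.] 286 [0.5905 0.2017 0.1154]
s flange [0.0104 0.0385 0.0856] ((577.2951049804688, 217.78805541992188), (99.77999877929688, 104.71456909179688), 73.03890228271484)
s tab [276. 145.] 100 [0.5673 0.2387 0.1125]
s tab [295. 155.] 99 [0.5873 0.1969 0.1128]
```

View pics/s3.png

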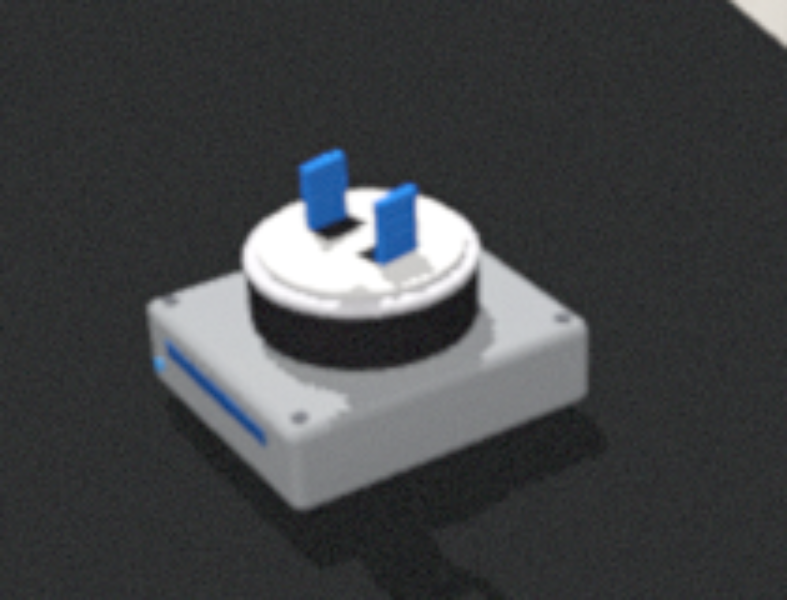

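View pics/w3.png

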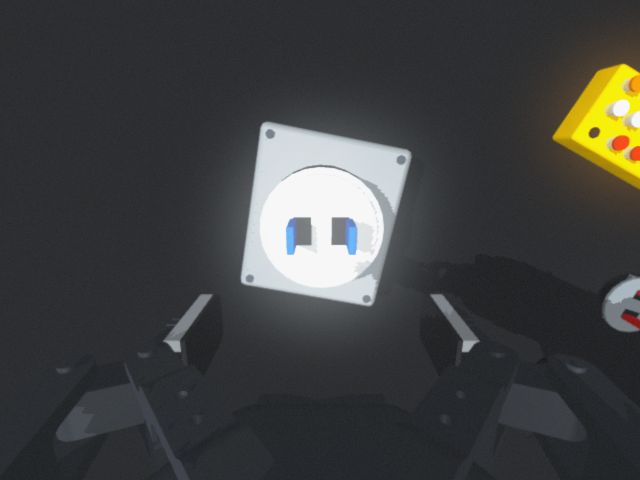

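The flange sits flat and centred on the rim. In the wrist view the tabs, at (290,239) and (351,238), are 45 mm apart, the same as at rest. The gripper is clear of the cap.

```bash
python3 -c "
from plant import job_done
print(job_done())"
```

```text
the job is handed in; nothing more can be done
None
```

The large cap is seated flat in the port with both tabs sprung out to their rest spacing and the gripper clear, and the job was handed in at about 9 s; no verdict came back.

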